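# Put the stray disc away in the flush-lidded disc box

### The arm

A 6-joint arm with a two-finger parallel gripper is mounted at the origin on the work surface. World frame = base frame: x ahead of the robot, y to its left, z up, the work surface at z = 0. Lengths are in m, angles in rad, forces in N, time in s.
With the tool pointing down it reaches from about 0.3 to 0.875 m from the base axis. Payload 6.4 kg.
Tool frame: the origin (TCP) lies at the very end of the fingers, on their centre line; the grasp point (between the pads) lies 19 mm behind it; z points along the fingers, y is the line along which they close (so a half turn about z gives the same grasp; the last joint's range is limited). The gripper opens to 85 mm and grips with 20 to 120 N. Pads are 22 mm wide; open, the fingers measure 114 mm over their backs; the gripper's body (76 mm by 85 mm) begins 54 mm behind the grasp point. The pads swing forward as they close: fully open they stand 13 mm farther back than shut.
Start: joints at [-1.387, 0.181, 1.607, -0, 1.354, -0.206], TCP at [0.219, -0.532, 0.231] pointing down, gripper open.
Joint ranges: [-2.99, 2.99], [-0.89, 2.07], [0.3, 2.58], [-1.14, 4.28], [0, 2.63], [-3.12, 3.12]. Speed limits (rad/s): [2.57, 2.57, 3.01, 3.14, 3.14, 3.14].

### API

Orientations are given as a unit quaternion [w, x, y, z].
In Python, from bench import telemetry, camera, ctrl, spotter gives the robot as it stands.
- The arm moves only by the tool send_rows, never from a script. Its argument "series" is a list of rows, each a list of 3 entries, a list of its own where there are three numbers: the turn, a rotation vector about the world's x, y, z in degrees, then the shift along the world's x, y, z in mm, then the closure, from -1 (fully open) to 1 (shut), so that 0 is half open. In form: [[[rx, ry, rz], [dx, dy, dz], gripper], ...]. A call has 1 to 10 rows; each row is the pose to reach, as a shift and turn from the pose commanded when the call began; what a row does not reach only later rows make up. A row lasts 1/8 s, in which the tool goes at most 62.5 mm and 10.7 degrees, less where a joint would pass 70% of its speed; a pose out of reach is approached as far as the arm can. A call with a gripper value outside its range is refused whole. The fingers move at their own pace and stop on an object; the grip force is fixed at half the most. Time passes only in rows, so rows that repeat a pose let the fingers close. It gives the time, the measured TCP pose, the force, the opening and the grip force at its end, in the units of the state.
- telemetry.get_obs(): the state, without advancing time (a new reading comes with each control period).
- camera(name): name is "scene" or "side" or "wrist"; returns a dict with "pixels" (480x640x3 uint8, red, green, blue), "camera_matrix" (3x3 intrinsics, pixels), "xyz" and "orientation" of the camera in the world. Camera axes: x right, y up, looking along -z (the intrinsics and any distortion apply to the point x, -y, -z); pixel columns grow to the right and rows downward; lengths in m; the calibration is good to about 2 mm. A picture is of the moment at which its call begins. There is no depth.
- ctrl.hand_in(): hands the job in; it is judged then, once.
Trained networks look in the newest picture that a camera, given by its name, has taken for a name from the list of things; names that differ only in an ending like _2 or _b are one class to them, and where a whole thing is asked for, a point or a joint stands for the part that bears it (a point fixed in the world has none). Each returns a list of dicts, best first, with "conf" (0 to 1); they miss things now and then, are a little off and sometimes report something else, mostly with a low value. They report only what shows in the picture. A call takes as long as a camera call. They do not tell look-alikes from the thing itself.
- spotter.boxes_of(thing, camera): "xyz" ([x, y, z] in m, in world coordinates, good to about 4 mm: the middle of the surface that is visible of it).
- spotter.landmark_of(thing, camera): "xyz" ([x, y, z] in m, in world coordinates, good to about 4 mm: a listed point, or the origin of a listed thing).
The state is a dict: "time_s": time; "q": joint angles; "dq": joint speeds; "joint_efforts": joint torques, N m; "eef_pos": TCP position; "eef_rot": TCP orientation; "wrist_force": force on the tool from outside, world axes, zero at the start; "torque": the same for the moment, N m; "opening": opening from 0.0 (shut) to 1.0 (fully open); "grasp_force": force on a finger pad.
Only numpy, scipy, OpenCV 4.12 (cv2) and the standard library are available. Lean on these libraries where they do the work, as an engineer would, in place of code of your own. Each camera call takes 0.05 s, during which the arm holds its last target. There are 200 camera calls.

### The job

Put the stray wooden game disc away in its box: the flush lid has no handle, so press down on it and slide it fully open by friction, lower the disc into the well under it and let go, then slide the lid fully shut again the same way. Go gently, the lid is thin wood: never press on the box, its lid or anything else with more than 25 N, do not drop the disc in from above the box, and leave the mug, the jar and the spectacle case where they are.

Things in the scene. Friction and masses are not known exactly. Their poses are not given: they have to be found in the camera images.
- box: long low light-wood box fixed to the table, 150 mm wide (x), 310 mm long (y), rim 70 mm above the table, walls 10 mm. Origin: on the table under the middle of the lid opening, which spans x -65 to +65 and y -85 to +85 mm. From y = +85 to +205 mm a fixed deck at rim height covers the pocket into which the lid slides (then the end wall). z up
- lid (a joint): how far the lid is slid open, in m, along the box's +y: 0 fully shut (leading edge at the wall at y = -85 mm), 0.100 fully open at its stop (leading edge at y = +15 mm; the strip from there to the deck at y = +85 mm still shows)
- well (a point): middle of the inner floor of the well that receives the disc, 8 mm above the table, at y = -32 mm in the box's frame, axes as the box's. The well is 130 mm (x) by 105 mm (y, from -85 to +20 mm), and the lid passes at least 36 mm above its floor; at +y it ends at a thin inner wall 40 mm above the table
- disc: loose dark wood game disc, 52 mm in diameter, 24 mm high, about 45 g, lying flat on the table. Origin at its centre, half-way up (12 mm above the table)
- mug: white mug with a handle at its +y, 76 mm wide, 90 mm high; bystander. Origin: centre of its underside
- jar: round wooden stone jar with a black lid, 72 mm wide, 75 mm high; bystander. Origin: centre of its underside
- case: black spectacle case, 150 x 65 x 35 mm; bystander. Origin: centre of its underside
- opening (a point): middle of the lid opening at rim height, 70 mm above the table, fixed to the box. The lid is a level plain brown panel, 5 mm thick, with no handle or groove. Its top lies 3 to 18 mm below the rim: this differs each time and is not measured, so feel for it. It gives 1 mm per 9 N of press and springs back. Sliding it takes about 5 N, so press with some 14 to 19 N while you slide
Not all that is in view belongs to the job. There is more than one size of the disc; the one meant has the size given above.

How it is judged:
On the way, in this order (a step that is already met when the one before it is completed fails the run):
1. the lid is slid open (more than 85 of its 100 mm) (value of joint lid above 0.085 m), for 0.2 s.
2. the disc lies in the well, let go, with the lid open (value of joint lid above 0.06 m and z of disc in the frame of well below 0.02 m and horizontal distance between disc and well below 0.06 m and contact force between disc and the fingers below 0.05 N and linear speed of disc below 0.03 m/s), for 0.2 s.
At the end, for the whole second after the job is handed in: The disc lies flat and at rest on the floor of the well (its centre within 60 mm of the well's middle), and the lid is shut over it to within 5 mm (value of joint lid below 0.005 m and z of disc in the frame of well below 0.02 m and horizontal distance between disc and well below 0.06 m and angle between disc's own z axis and vertical below 0.25 rad and linear speed of disc below 0.02 m/s); the robot touches nothing.
It fails at once if the robot presses on the box, its lid or anything else (gripping the disc aside) with more than 25 N (contact force between box and the fingers above 25 N or contact force between box and the arm above 25 N or (contact force between the fingers and anything else above 25 N and contact force between disc and the fingers below 0.05 N)).
It fails at once if the disc is dropped or thrown in from above the box (horizontal distance between disc and well below 0.07 m and height (world z) of disc below 0.07 m and linear speed of disc above 0.95 m/s).
It fails at once if the mug is disturbed (distance of mug from where it was at the start of the episode above 0.03 m).
It fails at once if the jar is disturbed (distance of jar from where it was at the start of the episode above 0.03 m).
It fails at once if the case is disturbed (distance of case from where it was at the start of the episode above 0.03 m).
It also fails if it takes over 72 s, if anything falls off the work surface, if the arm or the gripper's body presses on something with over 40 N, if the wrist force passes 120 N, or if a joint passes its speed limit or range.

## Working session

There is one attempt and no reset: what is moved stays moved. The work goes in short steps, Python scripts to look and compute and a tool call to move; the robot and the scene stay as the last step left them, time stands still between calls to the robot, and variables do not carry over. Pictures are saved under pics/ and viewed, at most 10 in all, crops included, and the job is handed in when it is done.

Besides the shell and the picture viewer there is one more tool, called after "Call:" as name(argument=value, ...) on one line, values as JSON. send_rows: Moves the arm, as the interface text tells. Its arguments: {"type":"object","properties":{"series":{"type":"array","items":{"type":"array"}}},"required":["series"]}

```bash
mkdir -p pics; ls
python3 - <<'E'
from bench import telemetry, camera, ctrl, spotter
import cv2
for c in ("scene","side"):
    d=camera(c); cv2.imwrite(f"pics/{c}0.png",d["pixels"][:,:,::-1])
    print(c,d["xyz"],d["orientation"],d["camera_matrix"])
    for t in ("box","disc","mug","jar","case","lid"):
        print(t,"B",[(([round(x,3) for x in r["xyz"]]),round(r["conf"],2)) for r in spotter.boxes_of(t,c)][:4])
    for t in ("box","disc","opening","well","mug","jar","case"):
        print(t,"L",[(([round(x,3) for x in r["xyz"]]),round(r["conf"],2)) for r in spotter.landmark_of(t,c)][:4])
print(telemetry.get_obs())
E
```

```text
pics
scene [1.03899028 0.28535439 0.50942971] [0.39491557 0.2071327  0.41000042 0.79563647] [[477.75871705   0.         311.56691546]
 [  0.         477.75871705 244.88144189]
 [  0.           0.           1.        ]]
box B [([0.534, -0.178, 0.025], 0.61), ([0.636, 0.262, 0.068], 0.58)]
disc B [([0.47, -0.077, 0.035], 0.87), ([0.414, -0.175, 0.028], 0.67), ([0.533, -0.178, 0.025], 0.6)]
mug B [([0.449, -0.323, 0.058], 0.6)]
jar B [([0.611, -0.312, 0.05], 0.63)]
case B [([0.708, -0.131, 0.035], 0.56), ([0.635, 0.261, 0.071], 0.55), ([0.567, 0.148, 0.063], 0.5)]
lid B [([0.535, -0.18, 0.024], 0.54)]
box L [([0.565, 0.143, 0.002], 0.62)]
disc L [([0.397, -0.187, 0.015], 0.92), ([0.457, -0.083, 0.02], 0.74), ([0.525, -0.186, 0.014], 0.67)]
opening L []
well L [([0.597, -0.334, 0.0], 0.42)]
mug L [([0.427, -0.332, -0.002], 0.96)]
jar L [([0.595, -0.333, 0.001], 0.94)]
case L [([0.693, -0.147, 0.003], 0.63)]
side [0.51612958 0.54216969 0.82933482] [-0.02536154 -0.00373585  0.33319227  0.94251034] [[595.92010007   0.         320.32338714]
 [  0.         595.92010007 228.93881429]
 [  0.   
[... 569 characters left out ...]
4, 'q': array([-1.38729388e+00,  1.80798310e-01,  1.60701283e+00, -3.37312283e-05,
        1.35381950e+00, -2.06314577e-01]), 'dq': array([ 6.19355502e-04, -5.06509825e-04,  9.96058574e-05,  1.17727919e-03,
       -1.11429767e-03,  9.95373416e-04]), 'joint_efforts': array([-7.16787918e-05, -4.44839358e+01, -3.51678157e+01, -2.84056805e-04,
        7.02123598e-04, -6.38818022e-06]), 'eef_pos': array([ 0.21850944, -0.53186278,  0.2312832 ]), 'eef_rot': array([-1.91786153e-05,  9.81064689e-01,  1.93680343e-01, -1.62524021e-05]), 'wrist_force': array([-0.63449396,  1.28140194,  0.21076563]), 'torque': array([0.03960818, 0.00692522, 0.05623713]), 'grasp_force': 0.0, 'opening': 0.9992446383227829}
```

View both.

View pics/scene0.png

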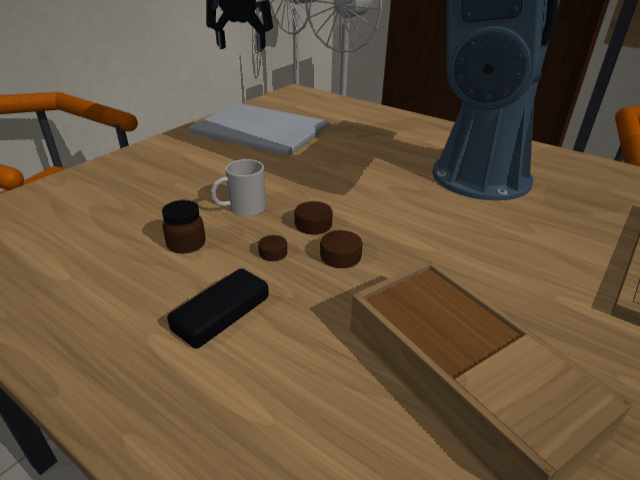

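View pics/side0.png

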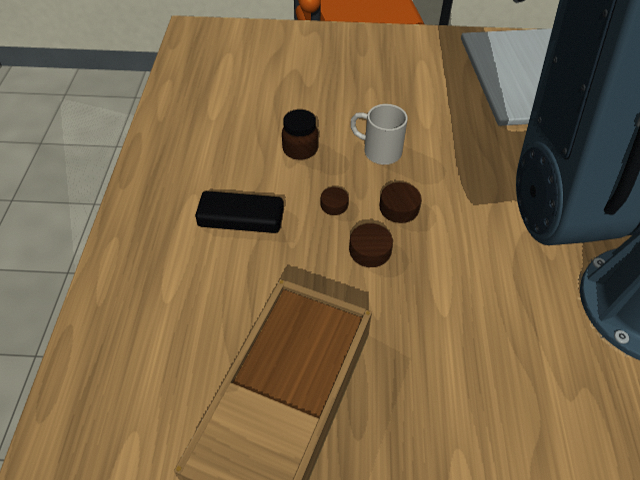

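```bash
cat > h.py <<'E'
import numpy as np, cv2
from scipy.spatial.transform import Rotation as R
from scipy.optimize import least_squares
from bench import telemetry, camera, ctrl, spotter
def cam(c):
    d=camera(c); q=np.array(d["orientation"]); d["R"]=R.from_quat(np.r_[q[1:],q[0]]).as_matrix(); return d
def proj(d,P):
    p=(np.atleast_2d(P)-d["xyz"])@d["R"]; p=p*[1,-1,-1]
    uv=p@np.array(d["camera_matrix"]).T; return uv[:,:2]/uv[:,2:]
def ray(d,uv,z):
    v=np.linalg.inv(d["camera_matrix"])@[uv[0],uv[1],1]; v=d["R"]@(v*[1,-1,-1])
    return d["xyz"]+v*(z-d["xyz"][2])/v[2]
E
python3 - <<'E'
from h import *
S=cam("side");C=cam("scene")
obs=[(S,(-75,-95),(371,312)),(S,(75,-95),(285,281)),(S,(65,85),(232,383)),(S,(-65,85),(322,417)),
(C,(-75,-95),(431,266)),(C,(75,-95),(353,297)),(C,(-65,85),(522,333)),(C,(65,85),(456,378)),(C,(-75,215),(628,403)),(C,(75,215),(552,475))]
def W(p,l,z=.07):
    a=p[2];c,s=np.cos(a),np.sin(a);x,y=np.array(l)/1000
    return [p[0]+c*x-s*y,p[1]+s*x+c*y,z]
f=lambda p:np.concatenate([proj(d,W(p,l))[0]-uv for d,l,uv in obs])
r=least_squares(f,[.565,.143,-.4],loss="soft_l1",x_scale=[.01,.01,.1]); print(r.x,np.degrees(r.x[2]),r.fun.reshape(-1,2).round(1).tolist())
p=r.x
# disc fit: silhouette masks near seeds
for d,n in((S,"side"),(C,"scene")):
    g=cv2.cvtColor(d["pixels"],cv2.COLOR_RGB2GRAY)
    for s in ((.403,-.185),(.456,-.085),(.525,-.187)):
        u=proj(d,[*s,.012])[0].astype(int); x0,y0=u-32
        roi=d["pixels"][y0:y0+64,x0:x0+64].astype(int)
        m=(roi[:,:,0]<85).astype(np.uint8)
        k,lab,st,ce=cv2.connectedComponentsWithStats(m); i=lab[32,32]; b=st[i]
        mm=(lab==i); xy=np.argwhere(mm)[:,::-1]+[x0,y0]
        hull=cv2.convexHull(xy.astype(np.int32))
        def model(q):
            t=np.linspace(0,2*np.pi,60); P=[[q[0]+q[2]*np.cos(a),q[1]+q[2]*np.sin(a),z] for z in(0,q[3]) for a in t]
            return proj(d,P)
        def sup(X):
            t=np.linspace(0,2*np.pi,48,endpoint=False); return (X@np.array([np.cos(t),np.sin(t)])).max(0)
        S0=sup(hull[:,0]+0.0)+.5*0
        o=least_squares(lambda q:sup(model(q))-S0,[*s,.025,.02],x_scale=[.01,.01,.01,.01],loss="soft_l1",f_scale=.5)
        print(n,s,"box",b,"xy",o.x[:2].round(4),"dia",round(o.x[2]*2000,1),"h",round(o.x[3]*1000,1),"cost",round(o.cost,1))
E
```

```text
[ 0.56138641  0.14520222 -0.3442297 ] -19.722909002116953 [[-1.2, -0.6], [-7.3, -2.6], [-4.3, -0.6], [-5.8, 1.8], [0.4, -7.7], [0.5, -3.6], [5.7, -0.4], [-0.0, -0.6], [7.4, -1.4], [-0.4, -0.7]]
side (0.403, -0.185) box [  14   10   43   42 1433] xy [ 0.4003 -0.1879] dia 73.7 h 30.7 cost 5.3
side (0.456, -0.085) box [  13    9   44   45 1620] xy [ 0.4541 -0.0868] dia 74.0 h 30.0 cost 3.7
side (0.525, -0.187) box [ 21  19  29  29 685] xy [ 0.5194 -0.1879] dia 50.8 h 21.3 cost 1.0
scene (0.403, -0.185) box [   0   15   52   34 1242] xy [ 0.3993 -0.2025] dia 99.5 h 14.0 cost 18.9
scene (0.456, -0.085) box [   0   13   54   38 1436] xy [ 0.4545 -0.0958] dia 91.8 h 17.7 cost 22.8
scene (0.525, -0.187) box [  9  20  38  27 738] xy [ 0.5219 -0.1974] dia 66.9 h 9.6 cost 11.8
```

Run:
```python
from h import *
S=cam("side");C=cam("scene");print([k for k in S])
a=cv2.resize(S["pixels"][260:480,165:385,::-1],None,fx=2.7,fy=2.7,interpolation=cv2.INTER_CUBIC)
cv2.imwrite("pics/s1.png",a)
b=cv2.resize(C["pixels"][250:480,340:640,::-1],None,fx=2.5,fy=2.5,interpolation=cv2.INTER_CUBIC)
cv2.imwrite("pics/c1.png",b)
```

```text
['pixels', 'camera_matrix', 'xyz', 'orientation', 'R']
```

View pics/s1.png

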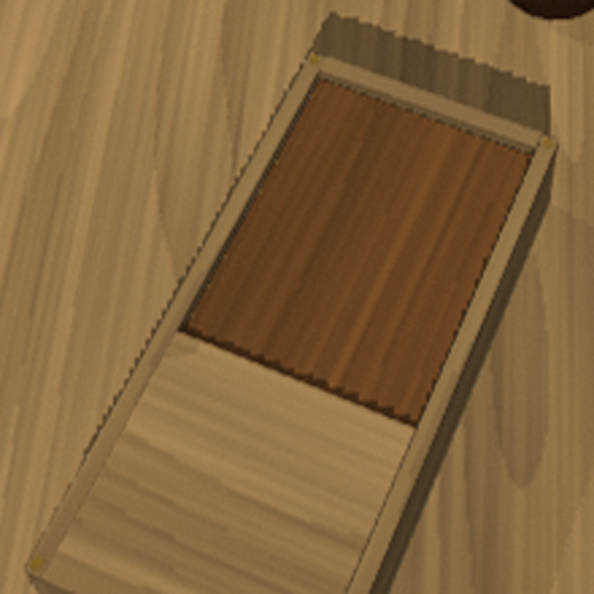

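View pics/c1.png

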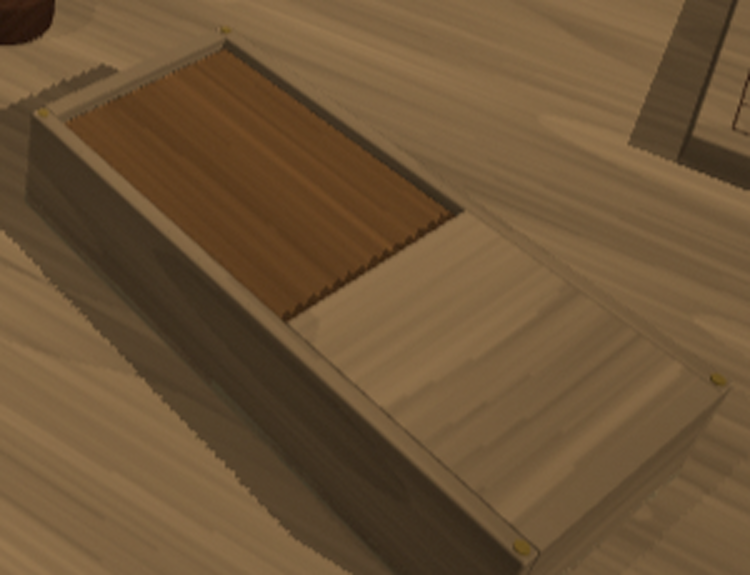

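Run:
```python
from h import *
S=cam("side");C=cam("scene")
obs=[(S,(-75,-95),(370.2,313)),(S,(75,-95),(280.2,279.6)),(S,(65,85),(230.6,383)),(S,(-65,85),(319.8,417.8)),(S,(75,215),(175.4,471)),
(C,(-75,-95),(430.4,261.2)),(C,(75,-95),(353.6,294)),(C,(-65,85),(525.2,334)),(C,(65,85),(454.8,378)),(C,(-75,215),(631.6,405.2))]
def W(p,l,z=.07):
    a=p[2];c,s=np.cos(a),np.sin(a);x,y=np.array(l)/1000
    return [p[0]+c*x-s*y,p[1]+s*x+c*y,z]
for sel in (obs,obs[:5],obs[5:]):
    f=lambda p:np.concatenate([proj(d,W(p,l))[0]-uv for d,l,uv in sel])
    r=least_squares(f,[.565,.143,-.4],x_scale=[.01,.01,.1]); print(r.x.round(4),np.degrees(r.x[2]),r.fun.reshape(-1,2).round(1).tolist())
    if sel is obs:
        for l in ((0,0),(0,-32),(0,-60),(0,-80),(0,10),(0,65)): print(l,np.round(W(r.x,l),4))
# disc dark mask centre in scene w/ tight threshold
print(telemetry.get_obs()["time_s"])
```

```text
[ 0.5602  0.1445 -0.3458] -19.811072995278213 [[0.5, -1.9], [-1.6, -1.6], [-2.0, -1.1], [-2.8, 0.6], [-4.2, -0.8], [1.1, -3.4], [0.0, -1.4], [2.3, -2.1], [0.9, -1.5], [3.2, -4.4]]
(0, 0) [0.5602 0.1445 0.07  ]
(0, -32) [0.5493 0.1144 0.07  ]
(0, -60) [0.5398 0.0881 0.07  ]
(0, -80) [0.533  0.0693 0.07  ]
(0, 10) [0.5636 0.1539 0.07  ]
(0, 65) [0.5822 0.2057 0.07  ]
[ 0.5575  0.1452 -0.3375] -19.33927721110519 [[2.0, -2.0], [-0.6, -1.0], [0.1, -0.1], [-0.1, 1.0], [-1.2, 0.9]]
[ 0.5645  0.1442 -0.3544] -20.30486036132703 [[0.3, -2.1], [-1.7, -0.3], [1.0, 0.2], [-1.7, 0.7], [1.9, -0.7]]
1.7
```

Call:
send_rows(series=[[[0,0,9.6],[32,62,0],1],[[0,0,19],[65,125,0],1],[[0,0,28.6],[97,187,0],1],[[0,0,38],[130,250,0],1],[[0,0,47.7],[162,312,0],1],[[0,0,47.7],[194,375,0],1],[[0,0,47.7],[226,437,0],1],[[0,0,47.7],[259,500,0],1],[[0,0,47.7],[291,562,0],1],[[0,0,47.7],[323.5,625,0],1]])

```text
time_s: 2.95
eef_pos: [0.5067, 0.0252, 0.2317]
eef_rot: [0.001, 0.819, 0.574, 0.0]
wrist_force: [1.4, -0.6, -0.3]
opening: 0.002
grasp_force: 0.0
```

Call:
send_rows(series=[[[0,0,0],[0,0,0],1],[[0,0,0],[0,0,0],1],[[0,0,0],[0,0,0],1],[[0,0,0],[0,0,0],1]])

```text
time_s: 3.45
eef_pos: [0.5056, 0.0218, 0.2314]
eef_rot: [0.0, 0.82, 0.573, 0.0]
wrist_force: [-0.2, -0.1, -0.1]
opening: 0.001
grasp_force: 0.0
```

Call:
send_rows(series=[[[0,0,0],[20,40,-40],1],[[0,0,0],[36.4,71,-90],1],[[0,0,0],[36.4,71,-130],1],[[0,0,0],[36.4,71,-152],1],[[0,0,0],[36.4,71,-160],1],[[0,0,0],[36.4,71,-160],1],[[0,0,0],[36.4,71,-160],1]])

```text
time_s: 4.32
eef_pos: [0.5433, 0.0938, 0.0727]
eef_rot: [0.001, 0.819, 0.574, 0.001]
wrist_force: [-0.3, 0.1, -0.3]
opening: -0.002
grasp_force: 0.0
```

Run:
```python
from h import *
d=cam("side");cv2.imwrite("pics/s2.png",cv2.resize(d["pixels"][200:480,140:460,::-1],None,fx=2,fy=2))
o=telemetry.get_obs();print(o["eef_pos"],o["wrist_force"])
```

```text
[0.54333302 0.09384638 0.0727255 ] [ 0.52232243  0.03261509 -0.27713754]
```

View pics/s2.png

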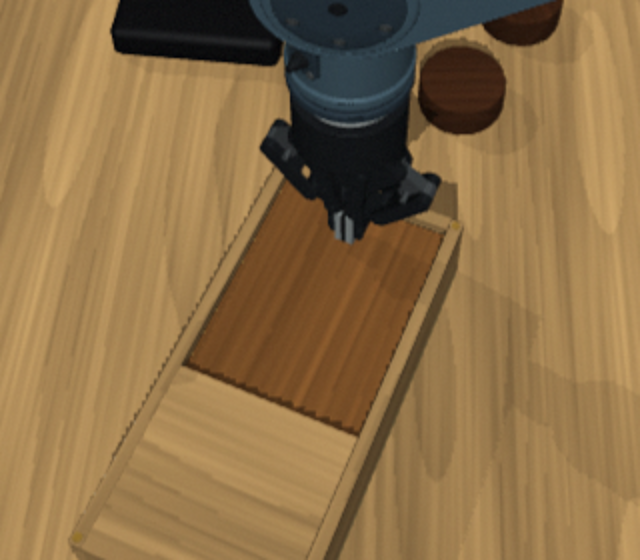

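Call:
send_rows(series=[[[0,0,0],[0,0,-2],1],[[0,0,0],[0,0,-4],1],[[0,0,0],[0,0,-5],1],[[0,0,0],[0,0,-6],1],[[0,0,0],[0,0,-6],1]])

```text
time_s: 5.0
eef_pos: [0.5422, 0.0942, 0.0651]
eef_rot: [-0.0, 0.819, 0.574, -0.0]
wrist_force: [-0.1, 0.1, -0.4]
opening: 0.002
grasp_force: 0.0
```

Call:
send_rows(series=[[[0,0,0],[0,0,-1],1],[[0,0,0],[0,0,-1.5],1],[[0,0,0],[0,0,-1.5],1]])

```text
time_s: 5.38
eef_pos: [0.5423, 0.0942, 0.0638]
eef_rot: [-0.0, 0.819, 0.574, -0.0]
wrist_force: [0.4, 0.8, 1.6]
opening: 0.003
grasp_force: 0.4
```

Call:
send_rows(series=[[[0,0,0],[0,0,-0.5],1],[[0,0,0],[0,0,-0.8],1],[[0,0,0],[0,0,-0.8],1]])

```text
time_s: 5.75
eef_pos: [0.5423, 0.0941, 0.0633]
eef_rot: [0.0, 0.819, 0.574, 0.0]
wrist_force: [-1.7, -0.2, 4.3]
opening: 0.001
grasp_force: 2.5
```

Call:
send_rows(series=[[[0,0,0],[0,0,-0.8],1],[[0,0,0],[0,0,-1.5],1],[[0,0,0],[0,0,-1.5],1]])

```text
time_s: 6.12
eef_pos: [0.5424, 0.0941, 0.0625]
eef_rot: [0.0, 0.819, 0.574, -0.0]
wrist_force: [-5.0, 0.2, 11.5]
opening: 0.001
grasp_force: 5.7
```

Call:
send_rows(series=[[[0,0,0],[0,0,-0.5],1],[[0,0,0],[0,0,-0.9],1],[[0,0,0],[0,0,-0.9],1]])

```text
time_s: 6.5
eef_pos: [0.5424, 0.0941, 0.062]
eef_rot: [0.0, 0.819, 0.574, -0.0]
wrist_force: [-7.1, -0.7, 15.2]
opening: 0.003
grasp_force: 7.5
```

Call:
send_rows(series=[[[0,0,0],[-1,0,0],1],[[0,0,0],[-0.2,2.2,0],1],[[0,0,0],[0.8,5,0],1],[[0,0,0],[2.1,8.5,0],1],[[0,0,0],[3.5,12.2,0],1],[[0,0,0],[4.8,16,0],1],[[0,0,0],[5.8,18.8,0],1]])

```text
time_s: 7.38
eef_pos: [0.5489, 0.1123, 0.0622]
eef_rot: [0.001, 0.819, 0.574, 0.0]
wrist_force: [-5.4, -3.2, 14.0]
opening: 0.0
grasp_force: 6.9
```

Call:
send_rows(series=[[[0,0,0],[1,4,-0.2],1],[[0,0,0],[2.4,8,-0.4],1],[[0,0,0],[3.8,12,-0.4],1],[[0,0,0],[5.2,16,-0.4],1],[[0,0,0],[6.6,20,-0.4],1],[[0,0,0],[8,24,-0.4],1],[[0,0,0],[9.4,28,-0.4],1],[[0,0,0],[10.8,32,-0.4],1],[[0,0,0],[12.2,36,-0.4],1],[[0,0,0],[12.8,37.6,-0.4],1]])

```text
time_s: 8.62
eef_pos: [0.5623, 0.15, 0.0622]
eef_rot: [0.001, 0.819, 0.574, 0.001]
wrist_force: [-3.6, -5.1, 15.0]
opening: 0.003
grasp_force: 7.0
```

Run:
```python
from h import *
d=cam("side");cv2.imwrite("pics/s3.png",cv2.resize(d["pixels"][200:480,140:460,::-1],None,fx=2,fy=2))
o=telemetry.get_obs();print(o["eef_pos"],o["wrist_force"])
```

```text
[0.56237232 0.15009004 0.06222681] [-3.34032058 -3.50417426 13.35288133]
```

View pics/s3.png

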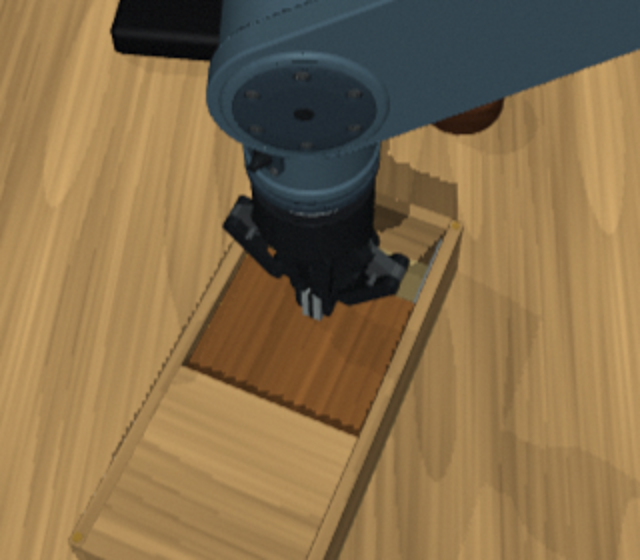

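Call:
send_rows(series=[[[0,0,0],[1.4,4,-0.2],1],[[0,0,0],[2.8,8,-0.2],1],[[0,0,0],[4.2,12,-0.2],1],[[0,0,0],[5.6,16,-0.2],1],[[0,0,0],[7,20,-0.2],1],[[0,0,0],[8.4,24,-0.2],1],[[0,0,0],[9.8,28,-0.2],1],[[0,0,0],[11.2,32,-0.2],1],[[0,0,0],[12.3,35,-0.2],1],[[0,0,0],[13,37,-0.2],1]])

```text
time_s: 9.93
eef_pos: [0.5755, 0.187, 0.0622]
eef_rot: [0.001, 0.819, 0.574, 0.001]
wrist_force: [-3.0, -4.6, 14.3]
opening: 0.002
grasp_force: 7.0
```

Call:
send_rows(series=[[[0,0,0],[0.5,1.5,0],1],[[0,0,0],[0.8,2.5,0],1],[[0,0,0],[0.8,2.5,0],1]])

```text
time_s: 10.3
eef_pos: [0.5759, 0.1881, 0.0621]
eef_rot: [0.002, 0.819, 0.574, -0.0]
wrist_force: [-4.7, -9.5, 14.7]
opening: -0.001
grasp_force: 7.6
```

Call:
send_rows(series=[[[0,0,0],[0,-1,10],1],[[0,0,0],[0,-1,60],0],[[0,0,0],[0,-10,110],-0.65],[[0,0,0],[-10,-60,130],-0.65],[[0,0,0],[-18,-120,140],-0.65],[[0,0,0],[-26,-180,140],-0.65],[[0,0,0],[-34,-240,140],-0.65],[[0,0,0],[-44,-300,140],-0.65],[[0,0,0],[-54,-345,140],-0.65],[[0,0,0],[-54,-377,140],-0.65]])

```text
time_s: 11.55
eef_pos: [0.5199, -0.1889, 0.1998]
eef_rot: [-0.0, 0.82, 0.573, 0.0]
wrist_force: [0.9, -0.3, -0.4]
opening: 0.825
grasp_force: 0.0
```

Call:
send_rows(series=[[[0,0,0],[0,0,0],-0.65],[[0,0,0],[0,0,0],-0.65],[[0,0,0],[0,0,0],-0.65]])

```text
time_s: 11.92
eef_pos: [0.5207, -0.1857, 0.1998]
eef_rot: [-0.0, 0.819, 0.574, 0.0]
wrist_force: [-0.6, -0.3, -0.2]
opening: 0.825
grasp_force: 0.0
```

Run:
```python
from h import *
d=cam("wrist");cv2.imwrite("pics/w1.png",d["pixels"][:,:,::-1])
o=telemetry.get_obs();print(o["eef_pos"],o["opening"],d["xyz"])
for n in ("wrist","side"):
    if n=="side": cam(n)
    for f in (spotter.boxes_of,spotter.landmark_of): print(n,[(np.round(r["xyz"],4),round(r["conf"],2)) for r in f("disc",n)])
for g in ((.522,-.187),(.526,-.187)):print(proj(d,[*g,.024]),proj(d,[*g,.0]))
print(proj(d,o["eef_pos"]))
```

```text
[ 0.5208049  -0.18566141  0.19991058] 0.8249900926661233 [ 0.54916842 -0.11021739  0.34242438]
wrist [(array([ 0.462 , -0.0814,  0.0323]), 0.71), (array([ 0.4021, -0.1818,  0.0329]), 0.56)]
wrist [(array([ 0.3992, -0.1859,  0.0155]), 0.97), (array([ 0.4592, -0.0831,  0.0142]), 0.67), (array([ 0.5243, -0.1839,  0.0088]), 0.64)]
side [(array([ 0.4012, -0.1712,  0.0372]), 0.94), (array([ 0.5256, -0.1804,  0.0238]), 0.83), (array([ 0.4561, -0.0748,  0.0348]), 0.65)]
side [(array([ 0.5251, -0.1865,  0.011 ]), 0.76), (array([ 0.401 , -0.1809,  0.0181]), 0.71), (array([ 0.4572, -0.0862,  0.0186]), 0.67)]
[[326.53181783 213.72530008]] [[326.49820772 208.0440034 ]]
[[330.37297922 212.37954718]] [[330.08932683 206.77894607]]
[[323.78415514 302.96687271]]
```

View pics/w1.png

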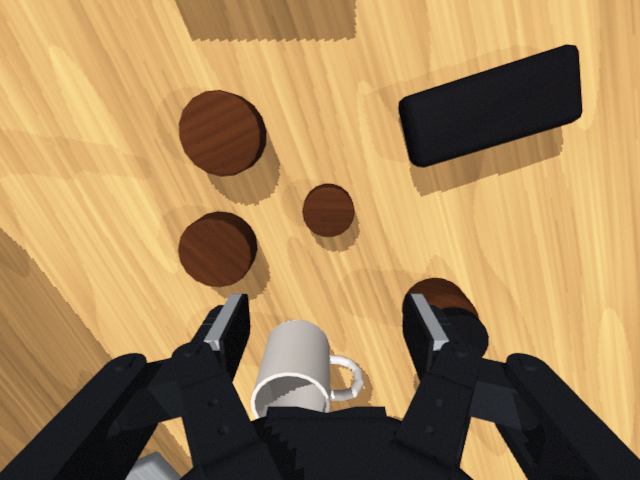

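Call:
send_rows(series=[[[0,0,0],[4,0.7,-50],-0.65],[[0,0,0],[4,0.7,-100],-0.65],[[0,0,0],[4,0.7,-145],-0.65],[[0,0,0],[4,0.7,-175],-0.65],[[0,0,0],[4,0.7,-188],-0.65],[[0,0,0],[4,0.7,-193],-0.65],[[0,0,0],[4,0.7,-196],-0.65],[[0,0,0],[4,0.7,-196],-0.65]])

```text
time_s: 13.22
eef_pos: [0.5254, -0.1867, 0.005]
eef_rot: [0.001, 0.819, 0.574, 0.0]
wrist_force: [0.4, -0.8, 0.2]
opening: 0.822
grasp_force: 0.0
```

Call:
send_rows(series=[[[0,0,0],[0,0,0],-0.2],[[0,0,0],[0,0,0],0],[[0,0,0],[0,0,0],0.2],[[0,0,0],[0,0,0],0.2],[[0,0,0],[0,0,0],0.2],[[0,0,0],[0,0,0],0.2]])

```text
time_s: 13.98
eef_pos: [0.5254, -0.1866, 0.0055]
eef_rot: [0.001, 0.819, 0.574, 0.0]
wrist_force: [-2.3, 1.6, 7.4]
opening: 0.576
grasp_force: 61.5
```

Call:
send_rows(series=[[[0,0,0],[0,0,20],0.2],[[0,0,0],[0,0,60],0.2],[[0,0,0],[0,10,105],0.2],[[0,0,0],[4,50,140],0.2],[[0,0,0],[8,100,145],0.2],[[0,0,0],[12,150,145],0.2],[[0,0,0],[16,200,145],0.2],[[0,0,0],[20,250,145],0.2],[[0,0,0],[24,285,145],0.2],[[0,0,0],[24,299.5,145],0.2]])

```text
time_s: 15.22
eef_pos: [0.5488, 0.1151, 0.1503]
eef_rot: [0.0, 0.818, 0.575, 0.001]
wrist_force: [0.4, -0.9, -0.9]
opening: 0.577
grasp_force: 62.4
```

Call:
send_rows(series=[[[0,0,0],[0,0,0],0.2],[[0,0,0],[0,0,0],0.2]])

```text
time_s: 15.48
eef_pos: [0.5487, 0.1121, 0.1492]
eef_rot: [0.0, 0.819, 0.573, -0.0]
wrist_force: [-0.1, -0.5, 0.1]
opening: 0.581
grasp_force: 62.4
```

Run:
```python
from h import *
d=cam("wrist");e=cam("side")
cv2.imwrite("pics/w2.png",np.hstack([cv2.resize(d["pixels"],(400,300)),e["pixels"][150:450,130:530]])[:,:,::-1])
o=telemetry.get_obs();print(o["eef_pos"],o["opening"],o["grasp_force"],o["wrist_force"])
p=(.561,.1445,np.radians(-20));c,s=np.cos(p[2]),np.sin(p[2])
for l in ((-75,-95),(75,-95),(-65,15),(65,15)):
    x,y=np.array(l)/1000; print(l,proj(d,[p[0]+c*x-s*y,p[1]+s*x+c*y,.07 if y<0 else .064])[0]*.625)
```

```text
[0.54874463 0.11197487 0.14909477] 0.5793447017921749 62.4403390288353 [-0.55957376 -0.82219918 -1.5579101 ]
(-75, -95) [141.64616253 200.59224719]
(75, -95) [264.64274776 200.58831531]
(-65, 15) [143.02609531 109.02082273]
(65, 15) [263.16969856 109.04358608]
```

View pics/w2.png

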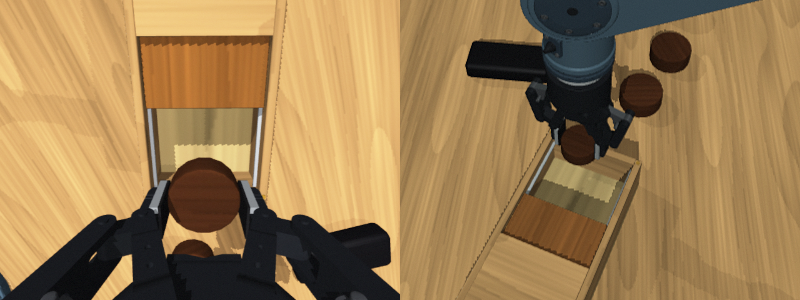

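Call:
send_rows(series=[[[0,0,0],[1,0,-40],0.2],[[0,0,0],[1,0,-70],0.2],[[0,0,0],[1,0,-95],0.2],[[0,0,0],[1,0,-110],0.2],[[0,0,0],[1,0,-120],0.2],[[0,0,0],[1,0,-127],0.2],[[0,0,0],[1,0,-131],0.2],[[0,0,0],[1,0,-132],0.2],[[0,0,0],[1,0,-132],0.2]])

```text
time_s: 16.7
eef_pos: [0.5499, 0.1133, 0.0173]
eef_rot: [0.0, 0.819, 0.574, 0.0]
wrist_force: [-0.1, 0.8, 0.5]
opening: 0.579
grasp_force: 62.4
```

Call:
send_rows(series=[[[0,0,0],[0,0,-1],0.2],[[0,0,0],[0,0,-2],0.2],[[0,0,0],[0,0,-2],0.2]])

```text
time_s: 17.08
eef_pos: [0.5496, 0.1133, 0.015]
eef_rot: [-0.0, 0.819, 0.574, -0.0]
wrist_force: [-0.7, -0.2, -0.3]
opening: 0.58
grasp_force: 62.4
```

Call:
send_rows(series=[[[0,0,0],[0,0,-0.6],0.2],[[0,0,0],[0,0,-1.2],0.2],[[0,0,0],[0,0,-1.2],0.2]])

```text
time_s: 17.45
eef_pos: [0.5496, 0.1133, 0.0137]
eef_rot: [-0.0, 0.819, 0.574, -0.0]
wrist_force: [-0.4, -0.6, -0.0]
opening: 0.58
grasp_force: 62.4
```

Call:
send_rows(series=[[[0,0,0],[0,0,0],0.05],[[0,0,0],[0,0,0],-0.2],[[0,0,0],[0,0,0],-0.4],[[0,0,0],[0,0,0],-0.5],[[0,0,0],[0,0,0],-0.5],[[0,0,0],[0,0,0],-0.5]])

```text
time_s: 18.2
eef_pos: [0.5498, 0.1132, 0.0138]
eef_rot: [0.0, 0.819, 0.574, 0.0]
wrist_force: [0.9, -0.9, 0.1]
opening: 0.751
grasp_force: 0.0
```

Call:
send_rows(series=[[[0,0,0],[0,0,5],-0.5],[[0,0,0],[0,0,15],-0.5],[[0,0,0],[0,0,35],-0.5],[[0,0,0],[0,0,65],-0.5],[[0,0,0],[0,0,100],-0.5],[[0,0,0],[0,0,130],-0.5],[[0,0,0],[0,0,130],-0.5],[[0,0,0],[0,0,130],-0.5]])

```text
time_s: 19.2
eef_pos: [0.5492, 0.1133, 0.1435]
eef_rot: [-0.0, 0.819, 0.574, -0.0]
wrist_force: [0.4, 0.8, -0.2]
opening: 0.748
grasp_force: 0.0
```

Run:
```python
from h import *
d=cam("wrist");e=cam("side")
cv2.imwrite("pics/w3.png",np.hstack([cv2.resize(d["pixels"],(400,300)),e["pixels"][150:450,130:530]])[:,:,::-1])
o=telemetry.get_obs();print(o["eef_pos"],o["opening"],o["wrist_force"])
for n in ("wrist","side"): print(n,[(np.round(r["xyz"],4),round(r["conf"],2)) for r in spotter.landmark_of("disc",n)])
```

```text
[0.54865002 0.11326499 0.1425468 ] 0.7506339999121122 [ 0.7974834  -0.09498394 -0.64687086]
wrist [(array([0.5508, 0.1117, 0.0187]), 0.92)]
side [(array([ 0.4032, -0.182 ,  0.019 ]), 0.87), (array([0.5487, 0.1093, 0.0183]), 0.75), (array([ 0.4565, -0.0859,  0.018 ]), 0.66)]
```

View pics/w3.png

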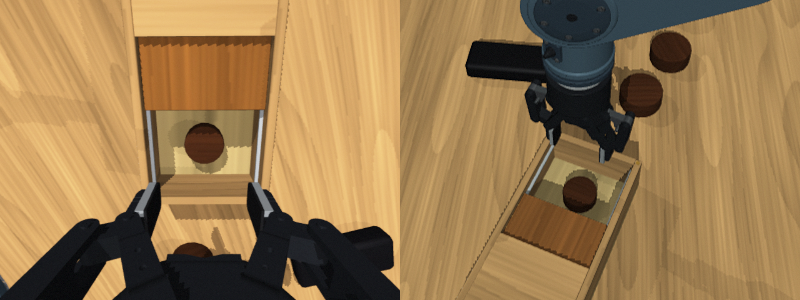

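Call:
send_rows(series=[[[0,0,0],[0,0,0],1],[[0,0,0],[15,40,0],1],[[0,0,0],[30.5,81,0],1],[[0,0,0],[30.5,81,-30],1],[[0,0,0],[30.5,81,-50],1],[[0,0,0],[30.5,81,-62],1],[[0,0,0],[30.5,81,-68],1],[[0,0,0],[30.5,81,-70],1],[[0,0,0],[30.5,81,-70],1]])

```text
time_s: 20.52
eef_pos: [0.5807, 0.1941, 0.0745]
eef_rot: [0.0, 0.819, 0.574, 0.0]
wrist_force: [-1.0, 1.2, -0.1]
opening: -0.001
grasp_force: 0.0
```

Call:
send_rows(series=[[[0,0,0],[0,0,-3],1],[[0,0,0],[0,0,-6],1],[[0,0,0],[0,0,-8],1],[[0,0,0],[0,0,-9],1],[[0,0,0],[0,0,-9],1]])

```text
time_s: 21.15
eef_pos: [0.5801, 0.1943, 0.0647]
eef_rot: [-0.0, 0.819, 0.574, -0.0]
wrist_force: [-0.2, 0.1, 0.1]
opening: -0.002
grasp_force: 0.0
```

Call:
send_rows(series=[[[0,0,0],[0,0,-0.5],1],[[0,0,0],[0,0,-1],1],[[0,0,0],[0,0,-1],1]])

```text
time_s: 21.52
eef_pos: [0.5802, 0.1943, 0.0639]
eef_rot: [0.0, 0.819, 0.574, 0.0]
wrist_force: [-0.3, 0.3, -0.1]
opening: 0.002
grasp_force: 0.2
```

Just touching; now press about 3 mm more, in two steps.

Call:
send_rows(series=[[[0,0,0],[0,0,-0.8],1],[[0,0,0],[0,0,-1.6],1],[[0,0,0],[0,0,-1.6],1]])

```text
time_s: 21.9
eef_pos: [0.5803, 0.1942, 0.063]
eef_rot: [0.0, 0.819, 0.574, 0.0]
wrist_force: [-3.4, -0.6, 7.0]
opening: 0.003
grasp_force: 3.6
```

Call:
send_rows(series=[[[0,0,0],[0,0,-0.6],1],[[0,0,0],[0,0,-1],1],[[0,0,0],[0,0,-1],1]])

```text
time_s: 22.28
eef_pos: [0.5804, 0.1942, 0.0626]
eef_rot: [0.0, 0.819, 0.574, 0.0]
wrist_force: [-4.7, -1.8, 10.0]
opening: -0.002
grasp_force: 5.4
```

Call:
send_rows(series=[[[0,0,0],[-0.5,0,-0.8],1],[[0,0,0],[-1,0,-1.3],1],[[0,0,0],[-1,0,-1.3],1]])

```text
time_s: 22.65
eef_pos: [0.5803, 0.1942, 0.0622]
eef_rot: [0.001, 0.819, 0.574, 0.001]
wrist_force: [-4.2, -1.8, 13.0]
opening: -0.001
grasp_force: 7.0
```

Call:
send_rows(series=[[[0,0,0],[0,0,-0.6],1],[[0,0,0],[-0.8,-2,-0.6],1],[[0,0,0],[-2,-5,-0.6],1],[[0,0,0],[-3.3,-8.5,-0.6],1],[[0,0,0],[-4.6,-12.2,-0.6],1],[[0,0,0],[-6,-16,-0.6],1],[[0,0,0],[-7,-18.8,-0.6],1]])

```text
time_s: 23.52
eef_pos: [0.5743, 0.1772, 0.0622]
eef_rot: [0.0, 0.819, 0.574, 0.003]
wrist_force: [-1.7, 5.5, 14.2]
opening: 0.002
grasp_force: 6.8
```

Call:
send_rows(series=[[[0,0,0],[-1.4,-4,-0.2],1],[[0,0,0],[-2.8,-8,-0.2],1],[[0,0,0],[-4.3,-12,-0.2],1],[[0,0,0],[-5.8,-16,-0.2],1],[[0,0,0],[-7.3,-20,-0.2],1],[[0,0,0],[-8.7,-24,-0.2],1],[[0,0,0],[-10.2,-28,-0.2],1],[[0,0,0],[-11.6,-32,-0.2],1],[[0,0,0],[-13,-36,-0.2],1],[[0,0,0],[-13.7,-37.6,-0.2],1]])

```text
time_s: 24.78
eef_pos: [0.5607, 0.1394, 0.062]
eef_rot: [0.0, 0.819, 0.574, 0.003]
wrist_force: [-2.1, 5.7, 15.3]
opening: -0.007
grasp_force: 7.5
```

Call:
send_rows(series=[[[0,0,0],[-1.4,-4,0],1],[[0,0,0],[-2.8,-8,0],1],[[0,0,0],[-4.3,-12,0],1],[[0,0,0],[-5.8,-16,0],1],[[0,0,0],[-7.3,-20,0],1],[[0,0,0],[-8.7,-24,0],1],[[0,0,0],[-10.2,-28,0],1],[[0,0,0],[-11.6,-32,0],1],[[0,0,0],[-12.7,-35,0],1],[[0,0,0],[-13.4,-37,0],1]])

```text
time_s: 26.02
eef_pos: [0.5474, 0.1022, 0.0619]
eef_rot: [0.001, 0.819, 0.574, 0.003]
wrist_force: [-2.0, 6.9, 15.9]
opening: 0.0
grasp_force: 7.8
```

Call:
send_rows(series=[[[0,0,0],[-0.5,-1.5,0],1],[[0,0,0],[-1,-2.8,0],1],[[0,0,0],[-1,-2.8,0],1]])

```text
time_s: 26.4
eef_pos: [0.5466, 0.0998, 0.062]
eef_rot: [0.001, 0.819, 0.574, 0.003]
wrist_force: [-1.4, 7.1, 15.9]
opening: 0.0
grasp_force: 7.7
```

Call:
send_rows(series=[[[0,0,0],[-0.3,-1,0],1],[[0,0,0],[-0.7,-2,0],1],[[0,0,0],[-0.7,-2,0],1]])

```text
time_s: 26.78
eef_pos: [0.5464, 0.0983, 0.0621]
eef_rot: [0.001, 0.819, 0.574, 0.004]
wrist_force: [0.3, 9.9, 13.8]
opening: -0.003
grasp_force: 7.1
```

Force rises to 10 N, as at the other stop; lift clear and look.

Call:
send_rows(series=[[[0,0,0],[0,0,4],1],[[0,0,0],[0,0,20],1],[[0,0,0],[0,0,60],1],[[0,0,0],[0,0,100],1],[[0,0,0],[-20,-30,140],1],[[0,0,0],[-40,-60,160],1],[[0,0,0],[-60,-90,160],1],[[0,0,0],[-60,-90,160],1],[[0,0,0],[-60,-90,160],1]])

```text
time_s: 27.9
eef_pos: [0.4834, 0.0061, 0.2194]
eef_rot: [-0.0, 0.819, 0.573, 0.0]
wrist_force: [-0.2, 0.3, 0.9]
opening: -0.003
grasp_force: 0.0
```

Run:
```python
from h import *
d=cam("wrist");e=cam("side")
a=cv2.resize(e["pixels"][260:420,220:380],(450,450),interpolation=cv2.INTER_CUBIC)
cv2.imwrite("pics/w4.png",np.hstack([cv2.resize(d["pixels"],(350,262)).copy() if 0 else np.vstack([cv2.resize(d["pixels"],(350,262)),np.zeros((188,350,3),np.uint8)]),a])[:,:,::-1])
print(telemetry.get_obs()["eef_pos"])
```

```text
[0.483585   0.00659135 0.21904536]
```

View pics/w4.png

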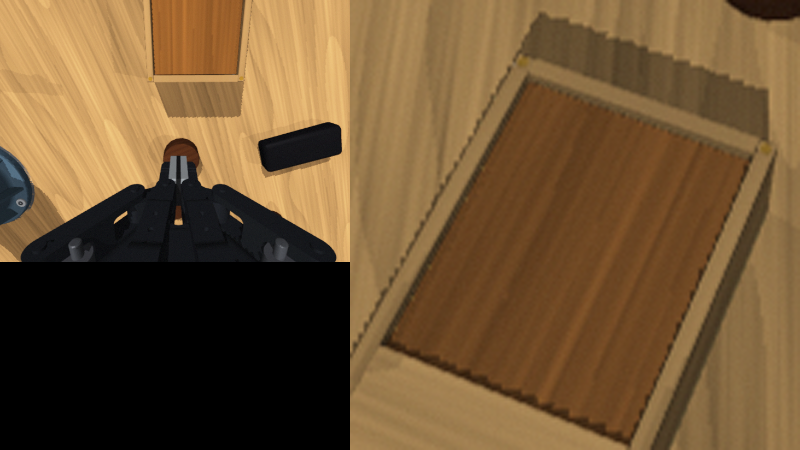

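The lid reaches the end wall with no gap, as in the first picture, and the arm is clear of everything.

```bash
python3 -c "
from bench import ctrl;print(ctrl.hand_in())"
```

```text
the job is handed in; nothing more can be done
None
```

I put the 52 mm disc flat in the well, slid the lid shut again up to the end wall and handed the job in at about 28 s; press readings stayed near 16 N and the arm was clear of everything, but the hand-in returned no verdict.

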